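# Hold the lamp shutter half open for a light reading

### The job

The light meter, a white globe on a post, stands at the window of one of the two lamp housings; the other housing faces only a bare post. Take the sprung shutter of the housing with the meter by its upright tab, slide it half open and keep holding it there: the program finishes while the gripper still holds the shutter still at half travel. Never let a shutter go past three quarters open, keep the other housing's shutter shut, and leave the meter and everything else on the bench where they stand.

Things in the scene. Friction and masses are not known exactly. Their poses are not given: they have to be found in the camera images.
- lamp_a: left (+y) lamp housing, fixed: grey box 110 (x) x 190 (y) x 110 mm high; origin under its centre. Window and sliding shutter plate are on its +x face (away from the robot); the shutter opens along the housing's own +y. Three dark lines on its top (x = 0 to 28 mm) mark the tab's middle at shut (y = -25 mm), half (y = 5, longest line) and fully open (y = 35).
- shutter_a (a joint): travel of the left (+y) shutter along its housing's +y, m: 0 shut (as it starts), 0.03 half, 0.06 fully open. A spring pulls it shut: 3 N when shut, rising 2 N per 10 mm to 9 N at half and 15 N fully open; it snaps shut when let go. Friction 0.3 N.
- tab_a (a point): middle of the top face of the left (+y) shutter's upright tab, 158 mm above the bench, moving with the shutter; when shut at (48, -25, 158) mm in the housing's frame. The tab is a black fin 28 mm long (housing x), 12 mm thick (housing y, the sliding direction), 44 mm tall, above the housing's flat top (110 mm), which is otherwise bare.
- window_a (a point): centre of the 60 mm wide, 50 mm high light window in the left (+y) housing's +x face, at (55, -25, 55) mm in the housing's frame
- lamp_b: right (-y) lamp housing, fixed: grey box 110 (x) x 190 (y) x 110 mm high; origin under its centre. Window and sliding shutter plate are on its +x face (away from the robot); the shutter opens along the housing's own +y. Three dark lines on its top (x = 0 to 28 mm) mark the tab's middle at shut (y = -25 mm), half (y = 5, longest line) and fully open (y = 35).
- shutter_b (a joint): travel of the right (-y) shutter along its housing's +y, m: 0 shut (as it starts), 0.03 half, 0.06 fully open. A spring pulls it shut: 3 N when shut, rising 2 N per 10 mm to 9 N at half and 15 N fully open; it snaps shut when let go. Friction 0.3 N.
- tab_b (a point): middle of the top face of the right (-y) shutter's upright tab, 158 mm above the bench, moving with the shutter; when shut at (48, -25, 158) mm in the housing's frame. The tab is a black fin 28 mm long (housing x), 12 mm thick (housing y, the sliding direction), 44 mm tall, above the housing's flat top (110 mm), which is otherwise bare.
- window_b (a point): centre of the 60 mm wide, 50 mm high light window in the right (-y) housing's +x face, at (55, -25, 55) mm in the housing's frame
- meter: the light meter: white globe 38 mm across on a thin post with a round 50 mm foot, 79 mm tall, origin under the foot. It stands 60 to 80 mm out in front of one of the two windows; which one changes from start to start. Not to be moved.
- post: bare post: the same round foot and post without a globe, only a 16 mm collar on top, 62 mm tall, origin under the foot; stands at the other window. Bystander.
- spool: solder spool, 48 mm across, 38 mm tall, origin under its centre, stands on the +x side of the left housing. Bystander.
- circuit_board: small green circuit board with parts, 55 x 70 mm, 18 mm tall, origin under its centre, lies on the +x side of the right housing. Bystander.
- multimeter: hand multimeter lying on its back, 150 x 75 x 43 mm, origin under its centre. Bystander.
- screwdriver: screwdriver lying down, 190 mm long, black handle. Bystander.
- parts_tray: divided grey parts tray, 100 x 160 x 30 mm, origin under its centre. Bystander.
- mug: white mug, 80 mm across, 90 mm tall, origin under its centre. Bystander.

How it is judged:
By the outcome, as a careful person would: the job done as asked, in the order asked, and still so for the second after the job is handed in, while the arm keeps its last pose, push and grip.
It also fails if it takes over 40 s, if anything falls off the work surface, if the arm or the gripper's body presses on something with over 40 N, if the wrist force passes 120 N, or if a joint passes its speed limit or range.

### The arm

A 6-joint arm with a two-finger parallel gripper is mounted at the origin on the work surface. World frame = base frame: x ahead of the robot, y to its left, z up, the work surface at z = 0. Lengths are in m, angles in rad, forces in N, time in s.
With the tool pointing down it reaches from about 0.35 to 0.775 m from the base axis. Payload 7.3 kg.
Tool frame: the origin (TCP) lies at the very end of the fingers, on their centre line; the grasp point (between the pads) lies 19 mm behind it; z points along the fingers, y is the line along which they close (so a half turn about z gives the same grasp; the last joint's range is limited). The gripper opens to 92 mm and grips with 3 to 60 N. Pads are 19 mm wide; open, the fingers measure 130 mm over their backs; the gripper's body (75 mm by 190 mm) begins 47 mm behind the grasp point.
Start: joints at [1.007, 0.342, 1.524, -0, 1.275, -0.146], TCP at [0.213, 0.48, 0.227] pointing down, gripper open.
Joint ranges: [-2.53, 2.53], [-0.77, 2.02], [0.04, 2.7], [-1, 4.14], [0.28, 2.66], [-3.11, 3.11]. Speed limits (rad/s): [2.57, 2.57, 3.14, 3.14, 3.14, 3.14].

### API

Orientations are given as [roll, pitch, yaw] about the fixed x, y, z axes, in that order (R = Rz(yaw) Ry(pitch) Rx(roll)).
In Python, from cell import robot gives the robot as it stands.
- The arm moves only by the tool apply_moves, never from a script. Its argument "rows" is a list of rows, each an object with "xyz": the shift along the tool's x, y, z in mm, a list of three; "turn": the turn about the tool's z in rad. A call has 1 to 10 rows; each row shifts and turns the commanded pose from where the row before left it, along the tool's axes as they then stand; what a row does not reach is not made up. A row lasts 1/8 s, in which the tool goes at most 62.5 mm and 10.7 degrees, less where a joint would pass 70% of its speed; a pose out of reach is approached as far as the arm can. A call with a gripper value outside its range is refused whole. "gripper" is the opening, from 0 (shut) to 1 (fully open), set as the call begins (left out, the last holds). The fingers move at their own pace and stop on an object; "newtons" is the grip in N (left out, the last holds). Time passes only in rows, so rows that do not move let the fingers close. It gives the time, the measured TCP pose, the force and the opening at its end, in the units of the state.
- robot.observe(): the state, without advancing time (a new reading comes with each control period).
- robot.read_camera(name): name is "side" or "top" or "wrist"; returns a dict with "frame" (420x560x3 uint8, blue, green, red), "mtx" (3x3 intrinsics, pixels), "distortion" ([k1, k2, p1, p2, k3] as OpenCV has them; the pictures are not rectified), "R" (3x3) and "t" (3): a world point X has camera coordinates R X + t; the wrist camera has in their place "T_tool_cam" (4x4, takes a point from camera to tool coordinates, whose origin is the TCP and whose axes are the flange's). Camera axes: x right, y down, z forward; pixel columns grow to the right and rows downward; lengths in m; the calibration is good to about 2 mm. A picture is of the moment at which its call begins: read the wrist's pose just before it. There is no depth.
- robot.hand_in(): hands the job in, once; it reports no verdict.
The state is a dict: "time": time; "qpos": joint angles; "qvel": joint speeds; "joint_efforts": joint torques, N m; "tool_pos": TCP position; "tool_rot": TCP orientation; "contact_force": force on the tool from outside, world axes, zero at the start; "torque": the same for the moment, N m; "opening": finger opening in m.
Only numpy, scipy, OpenCV 4.12 (cv2) and the standard library are available. Lean on these libraries where they do the work, as an engineer would, in place of code of your own. Each camera call takes 0.05 s, during which the arm holds its last target. There are 200 camera calls.

## Working session

There is one attempt and no reset: what is moved stays moved. The work goes in short steps, Python scripts to look and compute and a tool call to move; the robot and the scene stay as the last step left them, time stands still between calls to the robot, and variables do not carry over. Pictures are saved under pics/ and viewed, on a budget of 10 in all, crops included, one or two more only if the job needs it, and the job is handed in when it is done.

Besides the shell and the picture viewer there is one more tool, called after "Emit:" as name(argument=value, ...), one argument or row to a line, values as JSON. apply_moves: Moves the arm, as the interface text tells. Its arguments: {"type":"object","properties":{"rows":{"type":"array"},"gripper":{"type":"number"},"newtons":{"type":"number"}},"required":["rows"]}

```bash
mkdir -p pics; ls
python3 - <<'E'
from cell import robot
import cv2,numpy as np
s=robot.observe();print(s['time'],s['tool_pos'],s['tool_rot'],s['opening'])
for n in('side','top'):
    c=robot.read_camera(n);cv2.imwrite(f'pics/{n}1.png',c['frame']);np.savez(f'pics/{n}1.npz',**c)
    print(n,-np.array(c['R']).T@c['t'])
E
```

```text
pics
0.0 [0.21279299 0.47951416 0.22604743] [-3.14010207e+00 -2.23992235e-04  2.72375490e+00] 0.09179000398742185
side [ 0.3754041  -1.15581546  1.00707273]
top [0.28702771 0.01036088 1.49254287]
```

View pics/top1.png

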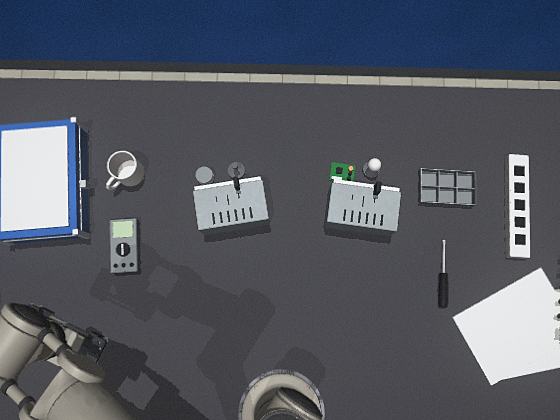

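View pics/side1.png

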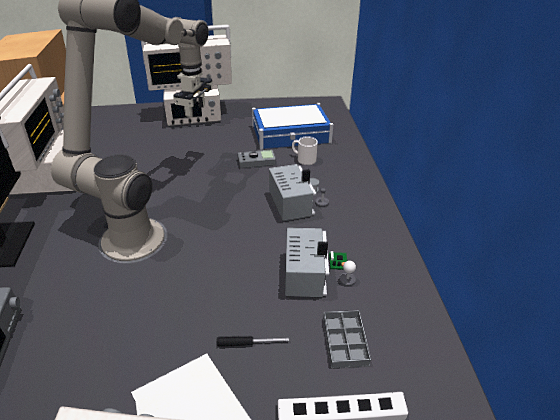

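The top view shows the white globe at (374,165), in front of the right housing (lamp_b). The bare collar post is at (236,170), by the left housing. So lamp_b is the target, with its tab near (377,188) in the top view and (322,248) in the side view.

```bash
cat > h.py <<'E'
import numpy as np,cv2
def ray(c,uv):
    p=cv2.undistortPoints(np.array(uv,float).reshape(-1,1,2),np.array(c['mtx']),np.array(c['distortion'])).reshape(-1,2)
    R=np.array(c['R']);o=-R.T@np.array(c['t']);d=np.c_[p,np.ones(len(p))]@R
    return o,d/np.linalg.norm(d,axis=1)[:,None]
def plane(c,uv,z):
    o,d=ray(c,uv);return o+d*((z-o[2])/d[:,2])[:,None]
def tri(c1,u1,c2,u2):
    o1,d1=ray(c1,u1);o2,d2=ray(c2,u2);d1=d1[0];d2=d2[0]
    s=np.linalg.lstsq(np.c_[d1,-d2],o2-o1,rcond=None)[0]
    a=o1+s[0]*d1;b=o2+s[1]*d2
    return (a+b)/2,np.linalg.norm(a-b)
E
python3 - <<'E'
import cv2,numpy as np
t=cv2.imread('pics/top1.png')[150:245,315:415];s=cv2.imread('pics/side1.png')[220:305,275:365]
a=cv2.resize(t,(400,380),interpolation=0);b=cv2.resize(s,(400,378),interpolation=0)
o=np.zeros((380,800,3),np.uint8);o[:380,:400]=a;o[:378,400:]=b
cv2.imwrite('pics/crop1.png',o)
E
```

```text
(no output)
```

View pics/crop1.png

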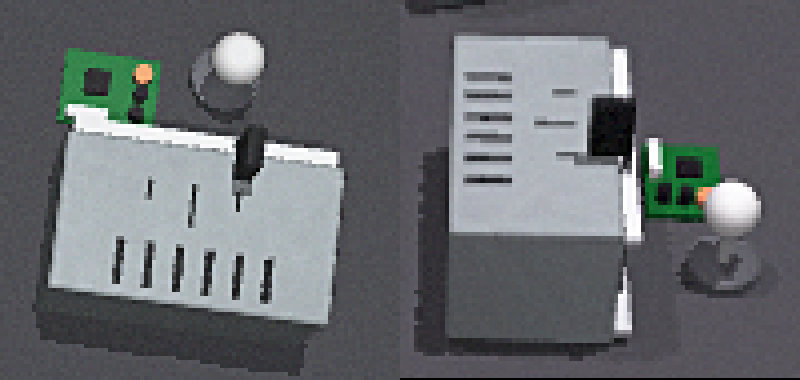

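The crop shows lamp_b with its three mark lines on top, the shut tab in line with the rightmost one, and the globe in front of the window. Next I get a rough pose from the corners.

Run:
```python
from h import *
t=dict(np.load('pics/top1.npz'));s=dict(np.load('pics/side1.npz'))
T=np.array([(70,128),(50,288),(326,326),(343,168)])/4+[315,150]
S=(np.array([(610,38),(454,36),(450,233),(611,237)])-[400,0])/4.444+[275,220]
P=plane(t,T,.11);print(P.round(3))
Q=plane(s,S,.11);print(Q.round(3))
for a,b in zip(T,S):print('tri',*tri(t,a,s,b))
m=(P.mean(0)+Q.mean(0))/2
e=P[0]+P[1]-P[2]-P[3];print('yaw top',np.arctan2(-e[0],e[1]),'side',np.arctan2(-(Q[0]+Q[1]-Q[2]-Q[3])[0],(Q[0]+Q[1]-Q[2]-Q[3])[1]))
y=np.arctan2(-e[0],e[1]);R=np.array([[np.cos(y),-np.sin(y)],[np.sin(y),np.cos(y)]])
print('centre',P.mean(0),Q.mean(0),'tab',P.mean(0)[:2]+R@[.048,-.025],Q.mean(0)[:2]+R@[.048,-.025])
g=tri(t,np.array([[239/4+315,58/4+150]]),s,np.array([[(733-400)/4.444+275,209/4.444+220]]));print('globe',g)
```

```text
[[ 0.615 -0.126  0.11 ]
 [ 0.506 -0.113  0.11 ]
 [ 0.483 -0.297  0.11 ]
 [ 0.591 -0.31   0.11 ]]
[[ 0.619 -0.13   0.11 ]
 [ 0.511 -0.119  0.11 ]
 [ 0.488 -0.305  0.11 ]
 [ 0.587 -0.317  0.11 ]]
tri [ 0.61789713 -0.12658427  0.10637239] 0.003776844190895973
tri [ 0.50938442 -0.11325611  0.10503538] 0.005347707738400023
tri [ 0.48651126 -0.2981535   0.10289776] 0.004298753073940512
tri [ 0.59015933 -0.31152867  0.10417508] 0.0038961945857395475
yaw top -0.12647348387711513 side -0.14799679223922135
centre [ 0.54879831 -0.21144171  0.11      ] [ 0.55119428 -0.21767601  0.11      ] tab [ 0.59326151 -0.24229659] [ 0.59565749 -0.24853089]
globe (array([ 0.68280245, -0.25090689,  0.05698841]), np.float64(0.004548232064879136))
```

Emit:
apply_moves(
  rows=[
    {"xyz": [0,0,-50],"turn": -0.145},
    {"xyz": [0,0,-50],"turn": -0.145},
    {"xyz": [-33,-48,0],"turn": 0},
    {"xyz": [-33,-48,0],"turn": 0},
    {"xyz": [-33,-48,0],"turn": 0},
    {"xyz": [-33,-48,0],"turn": 0},
    {"xyz": [-33,-48,0],"turn": 0},
    {"xyz": [-33,-48,0],"turn": 0},
    {"xyz": [-33,-48,0],"turn": 0},
  ],
  gripper=1,
)

```text
time: 1.23
tool_pos: [0.3997, 0.1154, 0.3266]
tool_rot: [3.141, -0.0, 3.014]
contact_force: [1.2, 0.7, -0.8]
opening: 0.0915
```

Emit:
apply_moves(
  rows=[
    {"xyz": [-33,-48,0],"turn": 0},
    {"xyz": [-33,-48,0],"turn": 0},
    {"xyz": [-33,-48,0],"turn": 0},
    {"xyz": [-33,-48,0],"turn": 0},
    {"xyz": [-33,-48,0],"turn": 0},
    {"xyz": [-33,-48,0],"turn": 0},
    {"xyz": [-5,0,0],"turn": 0},
    {"xyz": [0,0,0],"turn": 0},
  ],
)

```text
time: 2.22
tool_pos: [0.5638, -0.194, 0.3259]
tool_rot: [3.141, -0.002, 3.014]
contact_force: [-0.9, 0.5, -0.2]
opening: 0.0917
```

Run:
```python
from cell import robot
import cv2,numpy as np
s=robot.observe();print(s['time'],s['tool_pos'],s['tool_rot'],s['qpos'],s['contact_force'])
c=robot.read_camera('wrist');cv2.imwrite('pics/w1.png',c['frame']);np.savez('pics/w1.npz',pos=s['tool_pos'],rot=s['tool_rot'],**c)
print(c['T_tool_cam'],c['mtx'])
```

```text
2.225 [ 0.56378966 -0.19395053  0.32588454] [ 3.14051094e+00 -1.60052487e-03  3.01360126e+00] [-4.60094360e-01  4.30866023e-01  1.11985510e+00  5.00909024e-04
  1.59273727e+00 -1.90288790e+00] [-0.89842288  0.51398687 -0.21768166]
[[-7.34080952e-04 -9.63117488e-01 -2.69080219e-01  7.22739593e-02]
 [ 9.99999679e-01 -7.93188344e-04  1.10944052e-04  8.66872014e-04]
 [-3.20283450e-04 -2.69080052e-01  9.63117762e-01 -1.58776292e-01]
 [ 0.00000000e+00  0.00000000e+00  0.00000000e+00  1.00000000e+00]] [[312.20349854   0.         275.64585725]
 [  0.         312.20349854 208.97497687]
 [  0.           0.           1.        ]]
```

View pics/w1.png

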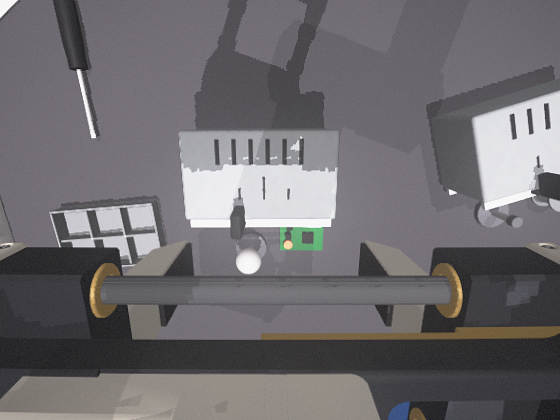

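The wrist view shows lamp_b's top spanning about (181–340, 131–219), with the tab at about (238,215) and the globe at (248,262). I'll take a second wrist view shifted sideways and triangulate.

Emit:
apply_moves(
  rows=[
    {"xyz": [0,-24,0],"turn": 0},
    {"xyz": [0,-23,30],"turn": 0},
    {"xyz": [0,0,0],"turn": 0},
    {"xyz": [0,0,0],"turn": 0},
  ],
)

```text
time: 2.78
tool_pos: [0.5582, -0.2396, 0.2981]
tool_rot: [3.142, 0.001, 3.015]
contact_force: [-0.5, 0.3, 1.5]
opening: 0.0919
```

Run:
```python
from cell import robot
import cv2,numpy as np
s=robot.observe();print(s['time'],s['tool_pos'],s['tool_rot'])
c=robot.read_camera('wrist');cv2.imwrite('pics/w2.png',c['frame']);np.savez('pics/w2.npz',pos=s['tool_pos'],rot=s['tool_rot'],**c)
a=cv2.imread('pics/w1.png')[120:270,170:350];b=c['frame'][110:270,200:400]
o=np.zeros((600,800,3),np.uint8)
a=cv2.resize(a[:,:100],(400,600),interpolation=0);b=cv2.resize(b[10:,:100],(400,600),interpolation=0)
cv2.imwrite('pics/crop2.png',np.hstack([a,b]))
```

```text
2.775 [ 0.55816445 -0.23960121  0.29808502] [3.14152638e+00 1.38205409e-03 3.01493647e+00]
```

View pics/crop2.png

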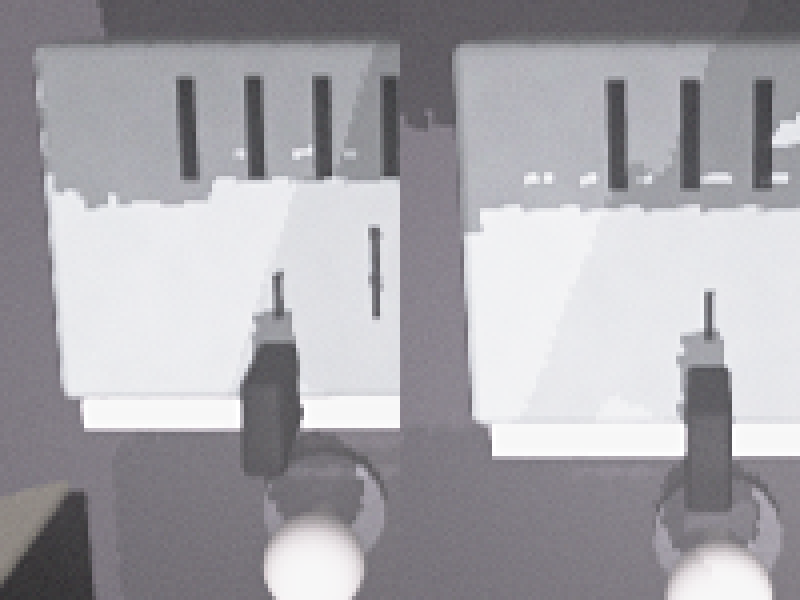

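View pics/w2.png

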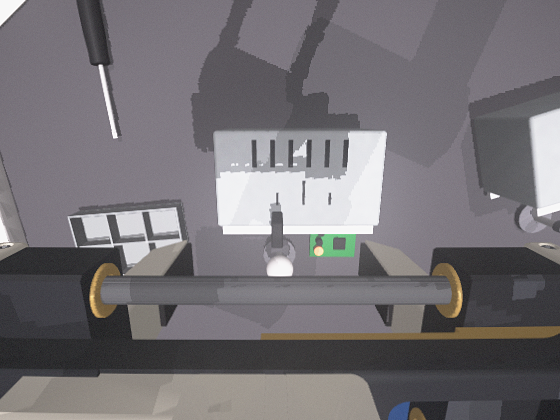

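The crops show the tab's top face at (244–281, 384–473) on the left and (288–331, 415–511) on the right. The housing edges are level, so yaw is aligned.

```bash
cat >> h.py <<'E'
from scipy.spatial.transform import Rotation as Ro
def wc(f):
    c=dict(np.load(f));W=np.eye(4);W[:3,:3]=Ro.from_euler('xyz',c['rot']).as_matrix();W[:3,3]=c['pos']
    M=np.linalg.inv(W@c['T_tool_cam']);c['R']=M[:3,:3];c['t']=M[:3,3];return c
E
python3 - <<'E'
from h import *
a=wc('pics/w1.npz');b=wc('pics/w2.npz')
A=np.array([(244,384),(281,384),(281,473),(244,473)])/4+[170,120]
B=np.array([(288,415),(331,415),(331,511),(288,511)])/4+[200,120]
A-=.125;B-=.125
P=[tri(a,x,b,y) for x,y in zip(A,B)]
for p in P:print(p[0].round(4),round(p[1],4))
m=np.mean([p[0] for p in P],0);print('tri mean',m)
for c,X in((a,A),(b,B)):print('plane .158',plane(c,X,.158).mean(0))
tl=np.array([[216,131]]);
E=np.array([(216,131),(385,131),(380,226),(217.5,226)]);Q=plane(b,E,.11);print(Q.round(4),Q.mean(0))
e=Q[1]-Q[0];y=np.arctan2(-e[0],e[1]);print('yaw',y)
R=Ro.from_euler('z',y).as_matrix();print('tab from housing',Q.mean(0)+R@[.048,-.025,.048])
# lines: shut, half
l=plane(b,np.array([(709-400,315),(0,0)])/4+[200,120],.11)[0];print('shut line pt in housing',R.T@(l-Q.mean(0)))
d=R.T@(m-b['pos']);print('tab rel tcp housing frame',d)
for c in(a,b):
  d=R.T@(plane(c,A if c is a else B,.158).mean(0)-b['pos']);print(d)
E
```

```text
[ 0.586  -0.2461  0.1519] 0.0007
[ 0.5859 -0.2351  0.1568] 0.0005
[ 0.609  -0.238   0.1635] 0.0004
[ 0.6095 -0.2491  0.1588] 0.0006
tri mean [ 0.59760581 -0.24206377  0.15773865]
plane .158 [ 0.59739559 -0.24189528  0.158     ]
plane .158 [ 0.59793117 -0.2421223   0.158     ]
[[ 0.4881 -0.2946  0.11  ]
 [ 0.5111 -0.1134  0.11  ]
 [ 0.6192 -0.1229  0.11  ]
 [ 0.5949 -0.3121  0.11  ]] [ 0.55330981 -0.21075416  0.11      ]
yaw -0.1266967278254919
tab from housing [ 0.59776612 -0.24161896  0.158     ]
shut line pt in housing [ 0.0212275  -0.02524154  0.        ]
tab rel tcp housing frame [ 0.03943639  0.00254091 -0.14034637]
[ 0.03920657  0.00268149 -0.14008502]
[ 0.03976654  0.00252397 -0.14008502]
```

Emit:
apply_moves(
  rows=[
    {"xyz": [-20,1,0],"turn": 0},
    {"xyz": [-19,1.5,0],"turn": 0},
    {"xyz": [0,0,40],"turn": 0},
    {"xyz": [0,0,40],"turn": 0},
    {"xyz": [0,0,20],"turn": 0},
    {"xyz": [0,0,0],"turn": 0},
    {"xyz": [0,0,0],"turn": 0},
  ],
)

```text
time: 3.7
tool_pos: [0.5979, -0.2433, 0.1987]
tool_rot: [-3.141, 0.003, 3.015]
contact_force: [0.4, -0.2, 0.1]
opening: 0.0914
```

Run:
```python
from cell import robot
from h import *
s=robot.observe();print(s['time'],s['tool_pos'],s['tool_rot'],s['contact_force'])
print('to go, tool axes mm',1000*Ro.from_euler('xyz',s['tool_rot']).inv().apply(np.array([.5976,-.242,.120])-s['tool_pos']))
```

```text
3.7 [ 0.5978762  -0.24328475  0.19874833] [-3.14058596e+00  2.94462799e-03  3.01455181e+00] [ 0.36990989 -0.21624915  0.05302816]
to go, tool axes mm [ 0.66863349  1.31867913 78.74541469]
```

Emit:
apply_moves(
  rows=[
    {"xyz": [0.5,1.3,30],"turn": 0},
    {"xyz": [0,0,30],"turn": 0},
    {"xyz": [0,0,18],"turn": 0},
    {"xyz": [0,0,0],"turn": 0},
    {"xyz": [0,0,0],"turn": 0},
  ],
)

```text
time: 4.32
tool_pos: [0.5976, -0.2425, 0.1207]
tool_rot: [-3.14, 0.003, 3.014]
contact_force: [-0.3, -0.1, 0.0]
opening: 0.092
```

Emit:
apply_moves(
  rows=[
    {"xyz": [0,0,0],"turn": 0},
    {"xyz": [0,0,0],"turn": 0},
    {"xyz": [0,0,0],"turn": 0},
    {"xyz": [0,0,0],"turn": 0},
    {"xyz": [0,0,0],"turn": 0},
    {"xyz": [0,0,0],"turn": 0},
    {"xyz": [0,0,0],"turn": 0},
    {"xyz": [0,0,0],"turn": 0},
  ],
  gripper=0,
  newtons=35,
)

```text
time: 5.32
tool_pos: [0.5966, -0.2421, 0.1187]
tool_rot: [3.141, 0.0, 3.014]
contact_force: [-0.0, -1.0, -0.7]
opening: 0.0163
```

Opening reads 16.3 mm against a 12 mm tab. I'll wait a bit longer to see whether it is still closing.

Emit:
apply_moves(
  rows=[
    {"xyz": [0,0,0],"turn": 0},
    {"xyz": [0,0,0],"turn": 0},
    {"xyz": [0,0,0],"turn": 0},
    {"xyz": [0,0,0],"turn": 0},
  ],
)

```text
time: 5.82
tool_pos: [0.5966, -0.2424, 0.1187]
tool_rot: [-3.141, 0.0, 3.014]
contact_force: [-1.4, -2.9, -1.0]
opening: 0.012
```

Run:
```python
from cell import robot
from h import *
s=robot.observe();print(s['time'],s['tool_pos'],s['opening'],s['contact_force'])
c=robot.read_camera('top');cv2.imwrite('pics/top2.png',c['frame'])
w=robot.read_camera('wrist')['frame']
cv2.imwrite('pics/crop3.png',np.hstack([cv2.resize(c['frame'][150:245,315:415],(380,380),interpolation=0),cv2.resize(w[160:300,205:345],(380,380),interpolation=0)]))
```

```text
5.825 [ 0.59659215 -0.24239309  0.11872286] 0.012039623212831634 [-1.39827158 -2.91605933 -0.9627855 ]
```

View pics/crop3.png

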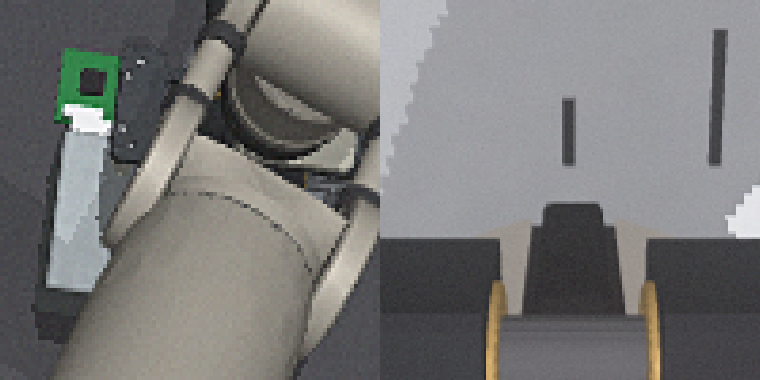

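The tab is held: 12.0 mm opening, fingers either side of it, in line with the shut mark. Now I slide toward +y slowly.

Emit:
apply_moves(
  rows=[
    {"xyz": [0,3,0],"turn": 0},
    {"xyz": [0,4,0],"turn": 0},
    {"xyz": [0,4,0],"turn": 0},
    {"xyz": [0,4,0],"turn": 0},
    {"xyz": [0,4,0],"turn": 0},
    {"xyz": [0,4,0],"turn": 0},
    {"xyz": [0,3,0],"turn": 0},
    {"xyz": [0,0,0],"turn": 0},
    {"xyz": [0,0,0],"turn": 0},
  ],
  gripper=0,
  newtons=45,
)

```text
time: 7.05
tool_pos: [0.5997, -0.217, 0.1187]
tool_rot: [-3.14, -0.0, 3.014]
contact_force: [-1.7, -7.6, -0.8]
opening: 0.0118
```

Run:
```python
from cell import robot
from h import *
s=robot.observe();print(s['time'],s['tool_pos'],s['tool_rot'],s['opening'],s['contact_force'])
R=Ro.from_euler('z',-.1267)
o=np.array([.5533,-.2108,0]);print('tcp in housing',R.inv().apply(s['tool_pos']-o)*1000,'force housing',R.inv().apply(s['contact_force']))
c=robot.read_camera('wrist');np.savez('pics/w3.npz',pos=s['tool_pos'],rot=s['tool_rot'],**c)
cv2.imwrite('pics/crop4.png',cv2.resize(c['frame'][160:280,200:340],(700,600),interpolation=0))
```

```text
7.05 [ 0.59973974 -0.21704062  0.11870536] [-3.14024540e+00 -3.99205719e-05  3.01366244e+00] 0.011800656108757445 [-1.69847681 -7.56287351 -0.83320952]
tcp in housing [ 46.85606436  -0.32241094 118.70536481] force housing [-0.72920786 -7.7168734  -0.83320952]
```

View pics/crop4.png

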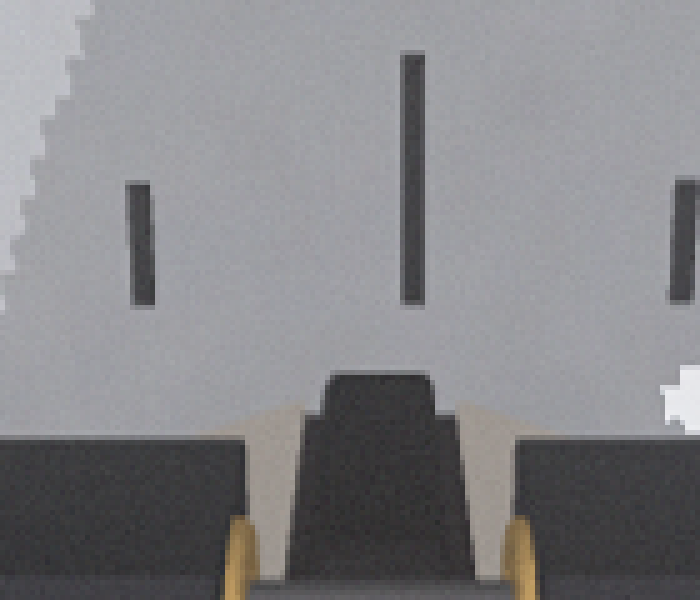

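Tab base spans (329–432) at row 375, about 33 px short of the half line at column 413. I'll convert that to mm.

Run:
```python
from h import *
c=wc('pics/w3.npz');R=Ro.from_euler('z',-.1267)
f=lambda u,z:R.inv().apply(plane(c,np.array(u)/5+[200,160]-.1,z)-[.5533,-.2108,0])*1000
print('lines',f([(141,245),(413,180),(682,240)],.11)[:,:2].round(1))
for z in(.110,.114):print('tab base',z,f([(327,378),(434,378)],z)[:,:2].round(1))
```

```text
lines [[ 21.3 -25.9]
 [ 13.9   4.4]
 [ 20.8  34.4]]
tab base 0.11 [[37.1 -5.4]
 [37.1  6.9]]
tab base 0.114 [[35.6 -5.2]
 [35.6  6.7]]
```

Travel comes out at 26.4 mm from the image and 25.6 mm from the TCP, so about 4 mm to go.

Emit:
apply_moves(
  rows=[
    {"xyz": [0,2,0],"turn": 0},
    {"xyz": [0,2,0],"turn": 0},
    {"xyz": [0,0,0],"turn": 0},
    {"xyz": [0,0,0],"turn": 0},
    {"xyz": [0,0,0],"turn": 0},
    {"xyz": [0,0,0],"turn": 0},
  ],
)

```text
time: 7.85
tool_pos: [0.6002, -0.2133, 0.1187]
tool_rot: [-3.14, 0.0, 3.014]
contact_force: [-1.6, -9.0, -2.0]
opening: 0.0115
```

Run:
```python
from cell import robot
from h import *
s=robot.observe();print(s['time'],s['opening'])
R=Ro.from_euler('z',-.1267)
o=np.array([.5533,-.2108,0]);print('tcp in housing',R.inv().apply(s['tool_pos']-o)*1000,'force housing',R.inv().apply(s['contact_force']))
c=robot.read_camera('wrist');np.savez('pics/w4.npz',pos=s['tool_pos'],rot=s['tool_rot'],**c)
sd=robot.read_camera('side');cv2.imwrite('pics/side2.png',sd['frame'])
a=cv2.resize(c['frame'][160:280,200:300],(400,480),interpolation=0)
b=cv2.resize(sd['frame'][140:310,250:390],(395,480),interpolation=0)
cv2.imwrite('pics/crop5.png',np.hstack([a,b]))
```

```text
7.85 0.011476201053548313
tcp in housing [ 46.87607735   3.44661108 118.71629309] force housing [-0.49463521 -9.17344841 -2.0214331 ]
```

View pics/crop5.png

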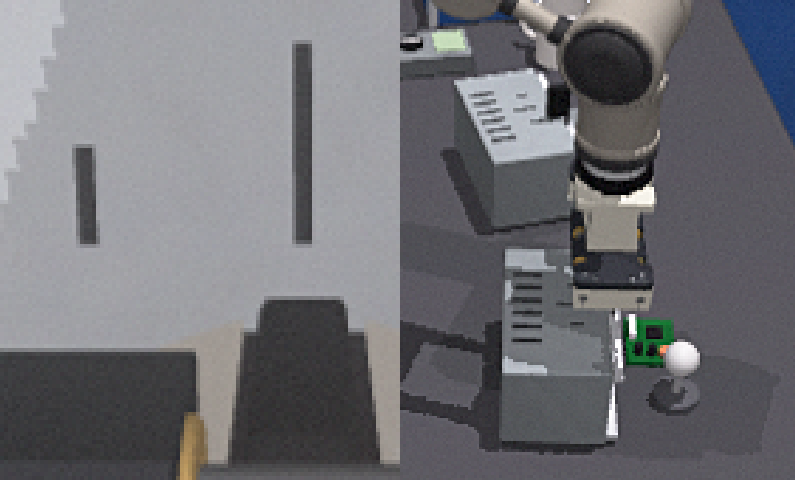

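The tab base centre (column 303.5) lines up with the half line (302.5). The pull is 9.2 N, close to the 9 N expected at half. The side view shows the meter in place and lamp_a's tab still at its shut mark.

Run:
```python
from cell import robot
s=robot.observe();print(s['time'],s['opening'],max(abs(s['qvel'])));print(robot.hand_in())
```

```text
7.95 0.01167770269632519 0.002417264127677587
the job is handed in; nothing more can be done
None
```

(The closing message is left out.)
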